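# Release the latched extraction key

## Task

One of the four identical mode keys on the dust extractor's console has been left latched down. With the fingertips, tap each key lightly in turn from the robot's left to its right, without pushing any free key half-way down or releasing the latched one yet; then press the latched key firmly home and let go so that it springs up. Finish with all four keys up, and leave the finds and tools lying around the keys where they are.

Things in the scene. Friction and masses are not known exactly. Their poses are not given: they have to be found in the camera images.
- console: low grey control console of the dust extractor, fixed, 150 (x) x 240 (y) x 45 mm high; origin at the centre of its underside on the table, z up, x away from the robot, y along the row of keys towards the left (yaw up to 0.35 rad). The four keys stand in one row on its flat deck, 20 mm to +x of its centre, at y = +75, +25, -25 and -75 mm (50 mm pitch): leftmost to rightmost seen from the robot
- key_a_top (a point): point at the centre of the top face of one of the four identical white keys (40 mm along the console's x, 32 mm along its y, top 63 mm above the table when up and 18 mm above the console's deck); moves down with the key. The letters say nothing about place: which key stands where in the row changes
- key_b_top (a point): the same point of another of the four keys; see key_a_top
- key_c_top (a point): the same point of another of the four keys; see key_a_top
- key_d_top (a point): the same point of another of the four keys; see key_a_top
- key_a (a joint): how far this key is down, in m: 0 fully up, 0.014 at the bottom stop. One of the four starts latched at 0.007, the others at 0. A free key needs 1 N to start moving and 0.35 N more per mm, and springs back. The latched key does not move until pressed with 3.5 N; its latch lets go about 10 mm down (3 mm below the latched position, about 5 N), the bottom stop is at 14 mm (about 6 N), and when let go after that it springs fully up and no longer latches
- key_b (a joint): the same for this key; see key_a
- key_c (a joint): the same for this key; see key_a
- key_d (a joint): the same for this key; see key_a
- tooth_mid (a point): fossil horse tooth, 22 x 75 x 24 mm, lying on the console's deck in front of the keys; bystander, point at its middle
- flake_mid (a point): black obsidian flake, 36 mm across, 9 mm thick, lying on the console's deck in front of the keys; bystander, point at its middle
- probe_mid (a point): blue-coated steel probe, 175 mm long, 11 mm thick, lying on the table behind the console; bystander, point at its middle
- boat_mid (a point): round aluminium weighing boat, 68 mm across, 16 mm high, left of the console; bystander, point at its middle
- cork_ring_mid (a point): cork ring, 64 mm across, 18 mm high, right of the console; bystander, point at its middle
- jar_mid (a point): small specimen jar with white cap, 48 mm across, 55 mm high, right of the console; bystander, point at its middle
- brush_mid (a point): brush, 150 mm long, lying on the table in front of the console, between it and the robot; bystander, point at its middle

How it is judged:
By the outcome, as a careful person would: the job done as asked, in the order asked, and still so for the second after the job is handed in, with the robot touching nothing.
It also fails if it takes over 58 s, if anything falls off the work surface, if the arm or the gripper's body presses on something with over 40 N, if the wrist force passes 120 N, or if a joint passes its speed limit or range.

## Robot

A 7-joint arm with a two-finger parallel gripper is mounted at the origin on the work surface. World frame = base frame: x ahead of the robot, y to its left, z up, the work surface at z = 0. Lengths are in m, angles in degrees, forces in N, time in s.
With the tool pointing down it reaches from about 0.4 to 0.925 m from the base axis. Payload 5.6 kg.
Tool frame: the origin (TCP) lies midway between the tips of the shut fingers; the grasp point (between the pads) lies bot.pinch_z behind it (bot.pinch_z is the distance from the TCP to the grasp point, in m); z points along the fingers, y is the line along which they close (so a half turn about z gives the same grasp; the last joint's range is limited). The gripper opens to 85 mm and grips with 20 to 120 N. Pads are 22 mm wide; open, the fingers measure 114 mm over their backs; the gripper's body (76 mm by 85 mm) begins 54 mm behind the grasp point. The pads swing forward as they close: fully open they stand 13 mm farther back than shut.
Start: joints at [-75.86, 26.786, -0.665, 91.828, 0.344, 61.387, -3.226], TCP at [0.186, 0.623, 0.231] pointing down, gripper open.
Joint ranges: [-144.91, 144.91], [-17.63, 115.5], [-89.93, 88.59], [15.96, 139.68], [-74.01, 254.01], [8.47, 105.57], [-167.45, 167.45]. Speed limits (degrees/s): [147.25, 147.25, 180, 180, 180, 180, 180].

## Interface

Orientations are given as a 3x3 rotation matrix whose columns are the frame's x, y, z axes.
In Python, from bench import monitor, eyes, bot gives the robot as it stands. The module is installed in compiled form; this text tells all that it offers.
- The arm moves only by the tool drive_tool, never from a script. Its argument "commands" is a list of rows, each a list of 3 entries, a list of its own where there are three numbers: the shift along the world's x, y, z in cm, then the turn, a rotation vector about the world's x, y, z in rad, then the opening, from -1 (shut) to 1 (fully open). A call has 1 to 10 rows; each row shifts and turns the commanded pose from where the row before left it; what a row does not reach is not made up. A row lasts 1/10 s, in which the tool goes at most 50 mm and 8.59 degrees, less where a joint would pass 70% of its speed; a pose out of reach is approached as far as the arm can. A call with a gripper value outside its range is refused whole. The fingers move at their own pace and stop on an object; "newtons" is the grip in N (left out, the last holds). Time passes only in rows, so rows that do not move let the fingers close. It gives the time, the measured TCP pose, the force, the opening and the grip force at its end, in the units of the state.
- monitor.get_obs(): the state, without advancing time (a new reading comes with each control period).
- eyes.get_image(name): name is "scene" or "top" or "wrist"; returns the picture (480x640x3 uint8, blue, green, red); there is no depth.
- eyes.camera_model(name): a dict with "fx", "fy", "cx", "cy" (pixels), "cam_to_world" (4x4, takes a point from camera to world coordinates). Camera axes: x right, y up, looking along -z (the intrinsics and any distortion apply to the point x, -y, -z); pixel columns grow to the right and rows downward; lengths in m; the calibration is good to about 2 mm. A picture is of the moment at which its call begins: read the wrist's pose just before it. camera_model takes no time and is no camera call; for the wrist camera it gives the pose at the moment of the call.
- bot.finish_job(): hands the job in; it is judged then, once.
Trained networks look in the newest picture that a camera, given by its name, has taken for a name from the list of things; names that differ only in an ending like _2 or _b are one class to them, and where a whole thing is asked for, a point or a joint stands for the part that bears it (a point fixed in the world has none). Each returns a list of dicts, best first, with "confidence" (0 to 1); they miss things now and then, are a little off and sometimes report something else, mostly with a low value. They report only what shows in the picture. A call takes as long as a camera call.
- eyes.silhouettes(name, camera): "mask" (480x640 bool, what is visible of it) and "xy" ([column, row] in pixels, amid what is visible of it).
- eyes.spot_point(name, camera): "xy" ([column, row] in pixels: a listed point, or the origin of a listed thing).
The state is a dict: "time_s": time; "q": joint angles; "qd": joint speeds; "joint_efforts": joint torques, N m; "eef_pos": TCP position; "eef_rot": TCP orientation; "ft_force": force on the tool from outside, world axes, zero at the start; "wrist_torque": the same for the moment, N m; "opening": finger opening in m; "gripper_force": force on a finger pad.
Only numpy, scipy, OpenCV 4.12 (cv2) and the standard library are available. Lean on these libraries where they do the work, as an engineer would, in place of code of your own. Each camera call takes 0.05 s, during which the arm holds its last target. There are 200 camera calls.

## Working session

There is one attempt and no reset: what is moved stays moved. The work goes in short steps, Python scripts to look and compute and a tool call to move; the robot and the scene stay as the last step left them, time stands still between calls to the robot, and variables do not carry over. Pictures are saved under pics/ and viewed, at most 10 in all, crops included, and the job is handed in when it is done.

Besides the shell and the picture viewer there is one more tool, called after "Emit:" as a command line: name --argument value ..., lists and objects as JSON in quotes. drive_tool: Moves the arm, as the interface text tells. Its arguments: {"type":"object","properties":{"commands":{"type":"array","items":{"type":"array"}},"newtons":{"type":"number"}},"required":["commands"]}

```bash
mkdir -p pics; cat > h.py <<'E'
import numpy as np, cv2
from bench import monitor, eyes, bot
def ray(cam,xy):
    m=eyes.camera_model(cam); T=np.array(m["cam_to_world"])
    d=np.array([(xy[0]-m["cx"])/m["fx"],-(xy[1]-m["cy"])/m["fy"],-1.0])
    return T[:3,3],T[:3,:3]@d
def at_z(cam,xy,z):
    o,d=ray(cam,xy); return o+d*(z-o[2])/d[2]
def tri(obs):
    A=np.zeros((3,3));b=np.zeros(3);rs=[]
    for c,xy in obs:
        o,d=ray(c,xy);d=d/np.linalg.norm(d);P=np.eye(3)-np.outer(d,d);A+=P;b+=P@o;rs.append((o,P))
    p=np.linalg.solve(A,b);return p,[np.linalg.norm(P@(p-o)) for o,P in rs]
E
python3 - <<'E'
from h import *
np.set_printoptions(precision=4,suppress=True)
for c in("top","scene"):
    im=eyes.get_image(c); cv2.imwrite(f"pics/{c}1.png",im)
    m=eyes.camera_model(c); print(c,{k:v for k,v in m.items() if k!="cam_to_world"},np.array(m["cam_to_world"]).round(3).tolist())
    for n in("key_a_top","console"):
        for r in eyes.spot_point(n,c): print(n,np.round(r["xy"],1),round(r["confidence"],2),at_z(c,r["xy"],0.063 if n!="console" else 0))
s=monitor.get_obs();print(s["time_s"],s["eef_pos"],s["eef_rot"],s["ft_force"],s["opening"],bot.pinch_z)
E
```

```text
top {'fx': 566.6764535370976, 'fy': 566.6764535370976, 'cx': 325.23906949967426, 'cy': 237.06256884038345} [[0.006, 0.99, -0.139, 0.419], [-1.0, 0.004, -0.015, 0.062], [-0.014, 0.139, 0.99, 0.979], [0.0, 0.0, 0.0, 1.0]]
key_a_top [291.6 240. ] 0.74 [0.5418 0.1303 0.063 ]
key_a_top [262.4 236.7] 0.46 [0.547  0.1782 0.063 ]
console [281.9 254.7] 0.93 [0.5244 0.1516 0.    ]
scene {'fx': 531.8714407841579, 'fy': 531.8714407841579, 'cx': 332.36867861193406, 'cy': 243.12675319475915} [[-0.271, -0.561, 0.783, 1.375], [0.963, -0.163, 0.216, 0.291], [0.006, 0.812, 0.584, 0.705], [0.0, 0.0, 0.0, 1.0]]
key_a_top [417.5 264.7] 0.71 [0.5384 0.2332 0.063 ]
key_a_top [362.3 255.7] 0.6 [0.54   0.1226 0.063 ]
console [374.6 280.1] 0.62 [0.5326 0.1495 0.    ]
console [404.3 244.7] 0.17 [0.3912 0.1881 0.    ]
0.3 [0.1857 0.6227 0.231 ] [[-0.9583  0.2858 -0.0001]
 [ 0.2858  0.9583 -0.0006]
 [-0.0001 -0.0006 -1.    ]] [0.6141 0.4575 0.0665] 0.0855653326937663 0.0187
```

View pics/top1.png

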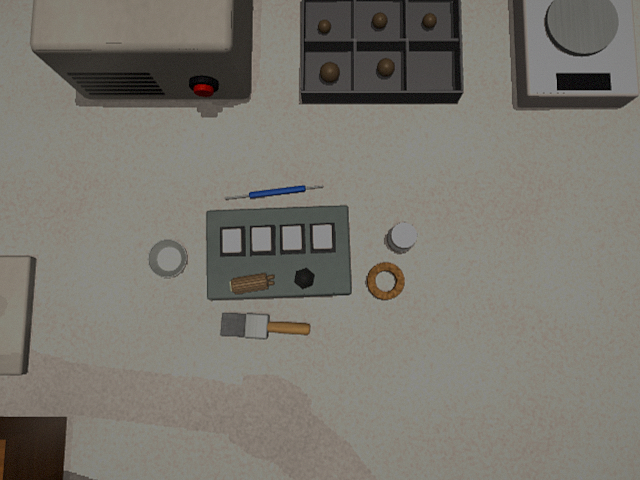

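View pics/scene1.png

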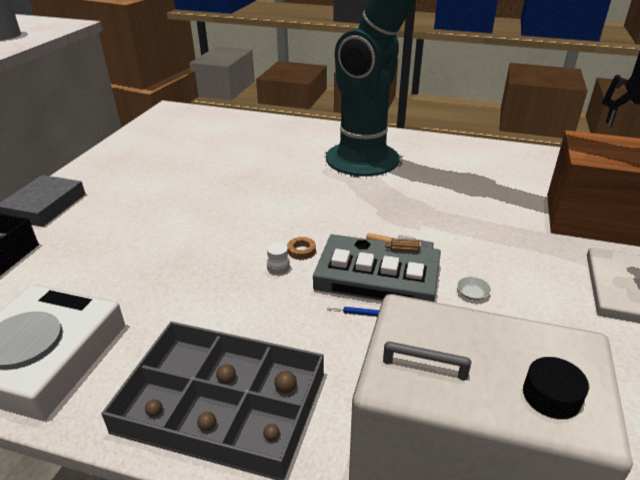

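The top view shows four keys at about (232,240), (262,239), (292,238) and (322,237), with the tooth at (252,283) and the flake at (304,278) nearer the robot. In the scene view the same keys are at about (416,271), (390,267), (365,263) and (341,259). It's too coarse to tell which key is down.

```bash
python3 - <<'E'
from h import *
np.set_printoptions(precision=4,suppress=True)
C={}
for c,box,sgn in(("top",(215,220,345,260),1),("scene",(325,245,435,285),-1)):
    im=cv2.imread(f"pics/{c}1.png"); g=im.min(2); x0,y0,x1,y1=box
    m=(g[y0:y1,x0:x1]>(140 if c=="top" else 185)).astype(np.uint8)
    n,l,st,ce=cv2.connectedComponentsWithStats(m)
    k=[(ce[i]+[x0,y0],st[i,4],st[i,2:4]) for i in range(1,n) if st[i,4]>30]
    k.sort(key=lambda t:sgn*t[0][0]); C[c]=k
    for t in k: print(c,t)
for a,b in zip(C["top"],C["scene"]):
    print(tri([("top",a[0]),("scene",b[0])]), at_z("top",a[0],.063))
E
```

```text
top (array([295.0588, 230.4118]), np.int32(34), array([15, 15], dtype=int32))
scene (array([414.7746, 268.6185]), np.int32(173), array([17, 13], dtype=int32))
scene (array([389.7619, 262.256 ]), np.int32(168), array([17, 13], dtype=int32))
scene (array([364.7107, 258.5723]), np.int32(159), array([16, 12], dtype=int32))
scene (array([340.1474, 254.9103]), np.int32(156), array([17, 13], dtype=int32))
(array([0.5531, 0.1775, 0.0564]), [np.float64(0.052400174900517967), np.float64(0.052400174900517925)]) [0.5576 0.1249 0.063 ]
```

Emit:
drive_tool --commands '[[[3,-3.8,0.5],[0,0,0],-1],[[3,-3.8,0.5],[0,0,0],-1],[[3,-3.8,0.5],[0,0,0],-1],[[3,-3.8,0.5],[0,0,0],-1],[[3,-3.8,0],[0,0,0],-1],[[3,-3.8,0],[0,0,0],-1],[[3,-3.8,0],[0,0,0],-1],[[3,-3.8,0],[0,0,0],-1],[[3,-3.8,0],[0,0,0],-1],[[3,-3.8,0],[0,0,0],-1]]'

```text
time_s: 1.3
eef_pos: [0.4867, 0.2412, 0.2516]
eef_rot: [[-0.958, 0.286, 0.001], [0.286, 0.958, 0.001], [-0.0, 0.001, -1.0]]
ft_force: [1.1, 0.9, -0.5]
opening: 0.0003
gripper_force: 0.0
```

```bash
python3 - <<'E'
from h import *
np.set_printoptions(precision=4,suppress=True)
C={}
for c,box,sgn,th in(("top",(215,220,345,260),1,115),("scene",(325,245,435,285),-1,185)):
    im=cv2.imread(f"pics/{c}1.png"); g=im.min(2); x0,y0,x1,y1=box
    if c=="top":print(g[240,222:340])
    m=(g[y0:y1,x0:x1]>th).astype(np.uint8)
    n,l,st,ce=cv2.connectedComponentsWithStats(m)
    k=[(ce[i]+[x0,y0],st[i,4]) for i in range(1,n) if st[i,4]>30]
    k.sort(key=lambda t:sgn*t[0][0]); C[c]=k
for a,b in zip(C["top"],C["scene"]):
    print(a,tri([("top",a[0]),("scene",b[0])]), at_z("top",a[0],.063))
im=eyes.get_image("wrist");cv2.imwrite("pics/w1.png",im)
print(np.array(eyes.camera_model("wrist")["cam_to_world"]))
for r in eyes.spot_point("key_a_top","wrist"): print(r["xy"],r["confidence"],at_z("wrist",r["xy"],.063))
E
```

```text
[ 83 142 140 137 138 137 137 137 138 141 138 140 135 140 139 139 138 142
 123  61  33  33  31  53  83  79  81  76  31  56 128 144 140 140 138 137
 138 141 139 138 139 138 138 139 137 141 139 138 120  51  28  34  37  60
  84  82  82  74  27  33  71 137 143 139 138 138 139 139 136 140 137 138
 140 136 138 136 139 142 136  99  32  34  38  67  82  82  86  77  33  27
  51 121 142 138 140 134 140 135 136 138 139 138 136 138 137 137 137 138
 143 125  33  32  40  49  83  81  78  80]
(array([231.5583, 240.2457]), np.int32(403)) (array([0.5421, 0.2296, 0.0553]), [np.float64(0.0004264542256173441), np.float64(0.00042645422561739054)]) [0.541  0.2286 0.063 ]
(array([260.9659, 238.6375]), np.int32(411)) (array([0.5441, 0.1799, 0.0619]), [np.float64(0.0006955843889704116), np.float64(0.0006955843889704506)]) [0.5438 0.1805 0.063 ]
(array([291.5498, 237.3856]), np.int32(402)) (array([0.5464, 0.1298, 0.062 ]), [np.float64(0.0007415738299609103), np.float64(0.0007415738299608708)]) [0.5461 0.1305 0.063 ]
(array([321.9976, 236.2198]), np.int32(414)) (array([0.5485, 0.0799, 0.0622]), [np.float64(0.0008752290194474896), np.float64(0.0008752290194474949)]) [0.5482 0.0807 0.063 ]
[[ 0.2972 -0.9045 -0.306   0.4139]
 [ 0.9548  0.2806  0.098   0.2575]
 [-0.0028 -0.3213  0.947   0.3933]
 [ 0.      0.      0.      1.    ]]
[223.8, 301.5] 0.62 [0.5502 0.1254 0.063 ]
[327.1, 265.9] 0.37 [0.5446 0.2252 0.063 ]
```

View pics/w1.png

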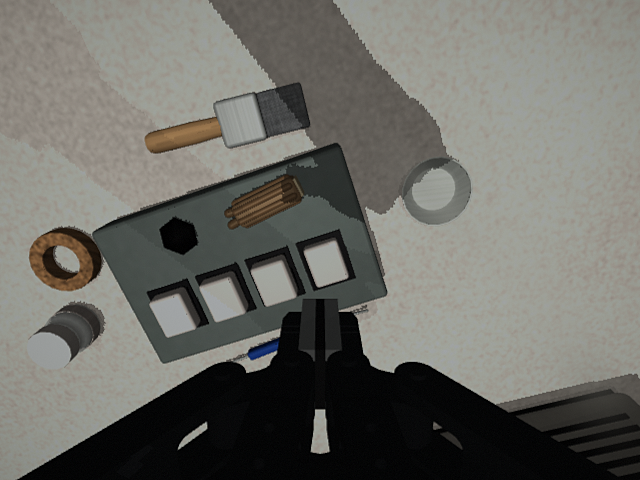

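The wrist view shows the four keys at about (175,313), (222,295), (273,278) and (325,262), and the fingers sit clear of the objects. Triangulation puts the leftmost key's top at 55 mm and the other three at 62 mm. So the leftmost key is the latched one.

Emit:
drive_tool --commands '[[[1.4,-0.3,-2],[0,0,0.11],-1],[[1.4,-0.3,-2],[0,0,0.11],-1],[[1.4,-0.3,-3],[0,0,0.11],-1],[[1.3,-0.3,-3],[0,0,0],-1],[[0,0,-3],[0,0,0],-1],[[0,0,-2.5],[0,0,0],-1],[[0,0,-1],[0,0,0],-1],[[0,0,0],[0,0,0],-1],[[0,0,0],[0,0,0],-1],[[0,0,0],[0,0,0],-1]]'

```text
time_s: 2.4
eef_pos: [0.5418, 0.2315, 0.0879]
eef_rot: [[-0.999, -0.04, 0.003], [-0.04, 0.999, 0.001], [-0.003, 0.001, -1.0]]
ft_force: [-0.1, 1.3, -0.5]
opening: 0.0002
gripper_force: 0.0
```

Emit:
drive_tool --commands '[[[0,-0.15,-1],[0,0,0],-1],[[0,0,-1],[0,0,0],-1],[[0,0,-0.7],[0,0,0],-1],[[0,0,0],[0,0,0],-1],[[0,0,0],[0,0,0],-1]]'

```text
time_s: 2.9
eef_pos: [0.5406, 0.2293, 0.0589]
eef_rot: [[-0.999, -0.04, -0.001], [-0.04, 0.999, -0.0], [0.001, -0.0, -1.0]]
ft_force: [1.2, -1.0, -0.8]
opening: 0.0002
gripper_force: 0.0
```

Emit:
drive_tool --commands '[[[0,0,-0.1],[0,0,0],-1],[[0,0,-0.1],[0,0,0],-1],[[0,0,0],[0,0,0],-1],[[0,0,0],[0,0,0],-1]]'

```text
time_s: 3.3
eef_pos: [0.5409, 0.2294, 0.0574]
eef_rot: [[-0.999, -0.04, 0.0], [-0.04, 0.999, 0.0], [-0.0, 0.0, -1.0]]
ft_force: [-0.1, -0.2, 0.7]
opening: 0.0002
gripper_force: 0.0
```

Emit:
drive_tool --commands '[[[0,0,-0.05],[0,0,0],-1],[[0,0,0],[0,0,0],-1],[[0,0,0],[0,0,0],-1]]'

```text
time_s: 3.6
eef_pos: [0.5408, 0.2294, 0.0568]
eef_rot: [[-0.999, -0.04, 0.0], [-0.04, 0.999, -0.0], [-0.0, -0.0, -1.0]]
ft_force: [-0.7, 1.0, 0.3]
opening: 0.0001
gripper_force: 0.0
```

Emit:
drive_tool --commands '[[[0,0,-0.05],[0,0,0],-1],[[0,0,0],[0,0,0],-1],[[0,0,0],[0,0,0],-1]]'

```text
time_s: 3.9
eef_pos: [0.5408, 0.2294, 0.0565]
eef_rot: [[-0.999, -0.04, 0.0], [-0.04, 0.999, 0.0], [-0.0, 0.0, -1.0]]
ft_force: [-1.2, -0.3, 3.4]
opening: 0.0003
gripper_force: 1.1
```

Emit:
drive_tool --commands '[[[0,0,-0.05],[0,0,0],-1],[[0,0,0],[0,0,0],-1],[[0,0,0],[0,0,0],-1]]'

```text
time_s: 4.2
eef_pos: [0.5408, 0.2294, 0.0559]
eef_rot: [[-0.999, -0.04, 0.0], [-0.04, 0.999, 0.0], [-0.0, 0.0, -1.0]]
ft_force: [-0.1, 0.0, 4.2]
opening: -0.0001
gripper_force: 1.7
```

Key 1 is touched: the force jumped to about 3.4–4 N at z = 56.5 mm, so it is confirmed as the latched key. I'll lift off and go to key 2.

Emit:
drive_tool --commands '[[[0,0,1.2],[0,0,0],-1],[[0,0,1.2],[0,0,0],-1],[[0.1,-2.5,0],[0,0,0],-1],[[0.1,-2.5,0],[0,0,0],-1],[[0,0,0],[0,0,0],-1],[[0,0,-1.3],[0,0,0],-1],[[0,0,0],[0,0,0],-1],[[0,0,0],[0,0,0],-1]]'

```text
time_s: 5.0
eef_pos: [0.5421, 0.1805, 0.0662]
eef_rot: [[-0.999, -0.042, -0.001], [-0.042, 0.999, 0.0], [0.001, 0.0, -1.0]]
ft_force: [0.2, -0.0, 0.1]
opening: -0.0
gripper_force: 0.0
```

Emit:
drive_tool --commands '[[[0,0,-0.2],[0,0,0],-1],[[0,0,-0.1],[0,0,0],-1],[[0,0,-0.1],[0,0,0],-1],[[0,0,0],[0,0,0],-1],[[0,0,0],[0,0,0],-1]]'

```text
time_s: 5.5
eef_pos: [0.5428, 0.1797, 0.0629]
eef_rot: [[-0.999, -0.04, 0.0], [-0.04, 0.999, 0.0], [-0.0, 0.0, -1.0]]
ft_force: [-0.6, 0.9, 1.1]
opening: 0.0
gripper_force: 0.4
```

Emit:
drive_tool --commands '[[[0,0,-0.1],[0,0,0],-1],[[0,0,-0.1],[0,0,0],-1],[[0,0,0],[0,0,0],-1],[[0,0,0],[0,0,0],-1]]'

```text
time_s: 5.9
eef_pos: [0.5429, 0.1796, 0.0609]
eef_rot: [[-0.999, -0.04, 0.0], [-0.04, 0.999, 0.0], [-0.0, 0.0, -1.0]]
ft_force: [0.9, 0.8, 2.3]
opening: 0.0002
gripper_force: 0.8
```

Key 2 is tapped, about 2.5 mm down at about 2 N. Next is key 3, then key 4.

Emit:
drive_tool --commands '[[[0,0,0.9],[0,0,0],-1],[[0,0,1.0],[0,0,0],-1],[[0.1,-2.5,0],[0,0,0],-1],[[0.1,-2.5,0],[0,0,0],-1],[[0,0,0],[0,0,0],-1],[[0,0,-1.3],[0,0,0],-1],[[0,0,-0.2],[0,0,0],-1],[[0,0,-0.2],[0,0,0],-1],[[0,0,-0.1],[0,0,0],-1],[[0,0,0],[0,0,0],-1]]'

```text
time_s: 6.9
eef_pos: [0.5445, 0.1301, 0.0616]
eef_rot: [[-0.999, -0.041, -0.001], [-0.041, 0.999, 0.0], [0.001, 0.0, -1.0]]
ft_force: [-1.4, 1.5, 1.2]
opening: 0.0
gripper_force: 0.7
```

Emit:
drive_tool --commands '[[[0,0,-0.1],[0,0,0],-1],[[0,0,0],[0,0,0],-1],[[0,0,0],[0,0,0],-1],[[0,0,0],[0,0,0],-1]]'

```text
time_s: 7.3
eef_pos: [0.5451, 0.1296, 0.061]
eef_rot: [[-0.999, -0.04, 0.001], [-0.04, 0.999, 0.0], [-0.001, 0.0, -1.0]]
ft_force: [0.1, 1.1, 1.9]
opening: -0.0002
gripper_force: 0.8
```

Emit:
drive_tool --commands '[[[0,0,0.9],[0,0,0],-1],[[0,0,1.0],[0,0,0],-1],[[0.1,-2.5,0],[0,0,0],-1],[[0.1,-2.5,0],[0,0,0],-1],[[0,0,0],[0,0,0],-1],[[0,0,-1.3],[0,0,0],-1],[[0,0,-0.2],[0,0,0],-1],[[0,0,-0.2],[0,0,0],-1],[[0,0,-0.1],[0,0,0],-1],[[0,0,0],[0,0,0],-1]]'

```text
time_s: 8.3
eef_pos: [0.5465, 0.0801, 0.0616]
eef_rot: [[-0.999, -0.041, -0.001], [-0.041, 0.999, 0.0], [0.001, 0.0, -1.0]]
ft_force: [-0.9, 0.7, 1.2]
opening: 0.0002
gripper_force: 0.7
```

Emit:
drive_tool --commands '[[[0,0,-0.1],[0,0,0],-1],[[0,0,0],[0,0,0],-1],[[0,0,0],[0,0,0],-1],[[0,0,0],[0,0,0],-1]]'

```text
time_s: 8.7
eef_pos: [0.5471, 0.0796, 0.061]
eef_rot: [[-0.999, -0.04, 0.001], [-0.04, 0.999, 0.0], [-0.001, 0.0, -1.0]]
ft_force: [-1.0, 1.4, 0.6]
opening: 0.0001
gripper_force: 0.8
```

All four keys are tapped. Back to key 1, feeling for it at the latched height.

Emit:
drive_tool --commands '[[[0,0,0.9],[0,0,0],-1],[[0,0,1.1],[0,0,0],-1],[[-0.2,3.8,0],[0,0,0],-1],[[-0.2,3.8,0],[0,0,0],-1],[[-0.1,3.7,0],[0,0,0],-1],[[-0.1,3.7,0],[0,0,0],-1],[[0,0,0],[0,0,0],-1],[[0,0,-1.2],[0,0,0],-1],[[0,0,-0.9],[0,0,0],-1],[[0,0,0],[0,0,0],-1]]'

```text
time_s: 9.7
eef_pos: [0.5399, 0.2269, 0.058]
eef_rot: [[-0.999, -0.038, -0.003], [-0.038, 0.999, -0.002], [0.003, -0.002, -1.0]]
ft_force: [-0.1, -0.3, -0.4]
opening: -0.0001
gripper_force: 0.0
```

Emit:
drive_tool --commands '[[[0,0,0],[0,0,0],-1],[[0,0,-0.2],[0,0,0],-1],[[0,0,-0.2],[0,0,0],-1],[[0,0,0],[0,0,0],-1],[[0,0,0],[0,0,0],-1]]'

```text
time_s: 10.2
eef_pos: [0.5412, 0.229, 0.0562]
eef_rot: [[-0.999, -0.04, 0.001], [-0.04, 0.999, -0.0], [-0.001, -0.0, -1.0]]
ft_force: [-0.3, -1.0, 3.7]
opening: -0.0
gripper_force: 1.6
```

Emit:
drive_tool --commands '[[[0,0,-0.2],[0,0,0],-1],[[0,0,-0.2],[0,0,0],-1],[[0,0,-0.2],[0,0,0],-1],[[0,0,-0.1],[0,0,0],-1],[[0,0,0],[0,0,0],-1],[[0,0,0],[0,0,0],-1],[[0,0,0],[0,0,0],-1]]'

```text
time_s: 10.9
eef_pos: [0.5413, 0.229, 0.0491]
eef_rot: [[-0.999, -0.04, 0.001], [-0.04, 0.999, -0.0], [-0.001, -0.0, -1.0]]
ft_force: [0.1, -2.0, 5.9]
opening: -0.0004
gripper_force: 3.2
```

Emit:
drive_tool --commands '[[[0,0,-0.05],[0,0,0],-1],[[0,0,0],[0,0,0],-1],[[0,0,0],[0,0,0],-1],[[0,0,0],[0,0,0],-1]]'

```text
time_s: 11.3
eef_pos: [0.5412, 0.229, 0.049]
eef_rot: [[-0.999, -0.04, 0.001], [-0.04, 0.999, -0.0], [-0.001, -0.0, -1.0]]
ft_force: [-0.5, -3.2, 9.7]
opening: -0.0003
gripper_force: 4.8
```

Key 1 is at the bottom stop at about 10 N. I'll let go, rise clear and look.

Emit:
drive_tool --commands '[[[0,0,0.5],[0,0,0],-1],[[0,0,1.0],[0,0,0],-1],[[0,0,2],[0,0,0],-1],[[0,0,4],[0,0,0],-1],[[0,0,4],[0,0,0],-1],[[-2,1,4],[0,0,0],-1],[[-4,2,3],[0,0,0],-1],[[-4,2,0],[0,0,0],-1],[[0,0,0],[0,0,0],-1],[[0,0,0],[0,0,0],-1]]'

```text
time_s: 12.3
eef_pos: [0.4423, 0.2791, 0.2314]
eef_rot: [[-0.999, -0.043, -0.0], [-0.043, 0.999, 0.001], [0.0, 0.001, -1.0]]
ft_force: [-0.1, -0.4, -0.7]
opening: -0.0004
gripper_force: 0.0
```

```bash
python3 - <<'E'
from h import *
a=cv2.imread("pics/scene1.png")[200:320,260:480]; b=eyes.get_image("scene")[200:320,260:480]
cv2.imwrite("pics/cmp.png",cv2.resize(np.vstack([a,b]),None,fx=2.4,fy=2.4,interpolation=cv2.INTER_CUBIC))
for g in(a,b):
    m=(g.min(2)[45:85,65:175]>185).astype(np.uint8);n,l,st,ce=cv2.connectedComponentsWithStats(m)
    print([(ce[i]+[325,245]).round(1).tolist() for i in range(1,n) if st[i,4]>30])
s=monitor.get_obs();print(s["time_s"],s["eef_pos"],s["ft_force"])
E
```

```text
[[340.1, 254.9], [364.7, 258.6], [389.8, 262.3], [414.8, 268.6]]
[[340.2, 255.0], [364.8, 258.5], [389.5, 262.3], [415.0, 265.9]]
12.35 [0.44336963 0.2781455  0.23114456] [-0.33629422 -0.02096974  0.88371209]
```

View pics/cmp.png

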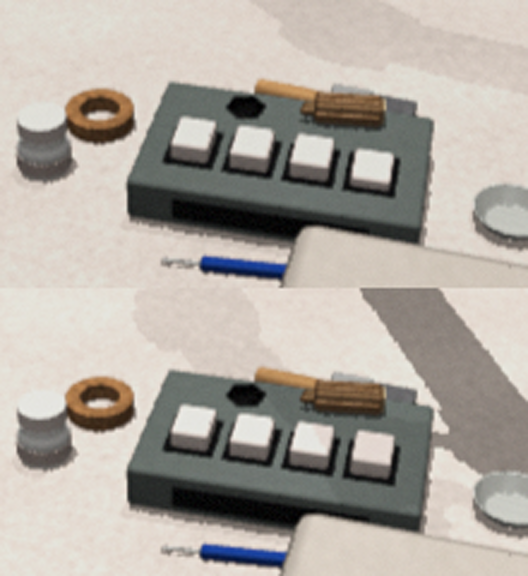

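Comparing before (top) and after (bottom), all four keys are now level. The leftmost moved from row 268.6 to 265.9, in line with the others, and the finds and tools haven't moved.

```bash
python3 -c "
from bench import bot
print(bot.finish_job())"
```

```text
the job is handed in; nothing more can be done
None
```

The job is done and handed in: I tapped all four keys lightly from left to right, then pressed the latched leftmost key home and it sprang up, so all four are up and the finds and tools are where they were.

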